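# Drain a slide carrier over the stain tank and hold its self-closing cover open

## Robot

A 6-joint arm with a two-finger parallel gripper is mounted at the origin on a cart in front of the work surface, level with it; the furniture and walls round the work are solid. World frame = base frame: x ahead of the robot, y to its left, z up, the work surface at z = 0. Lengths are in m, angles in rad, forces in N, time in s.
With the tool pointing down it reaches from about 0.35 to 0.775 m from the base axis. Payload 7.3 kg.
Tool frame: the origin (TCP) lies at the centre of the arm's flange, where the gripper is bolted on; the fingertips stand 178 mm ahead of it and the grasp point (between the pads) lies 159 mm ahead of it (tip_extent is the distance from the TCP to the fingertips, in m); z points along the fingers, y is the line along which they close (so a half turn about z gives the same grasp; the last joint's range is limited). The gripper opens to 92 mm and grips with 3 to 60 N. Pads are 19 mm wide; open, the fingers measure 130 mm over their backs; the gripper's body (75 mm by 190 mm) begins 47 mm behind the grasp point.
Start: joints at [0.955, 0.342, 1.524, -0, 1.275, -0.146], TCP at [0.238, 0.468, 0.405] pointing down, gripper open.
Joint ranges: [-2.53, 2.53], [-0.77, 2.02], [0.04, 2.7], [-1, 4.14], [0.28, 2.66], [-3.11, 3.11]. Speed limits (rad/s): [2.57, 2.57, 3.14, 3.14, 3.14, 3.14].

## Interface

Orientations are given as [roll, pitch, yaw] about the fixed x, y, z axes, in that order (R = Rz(yaw) Ry(pitch) Rx(roll)).
In Python, from cell import * gives the robot as it stands.
- The arm moves only by the tool arm_command, never from a script. Its arguments are lists of equal length, an entry for each row: "xyz": the shift along the world's x, y, z in mm, a list of three; "spin": the turn about the world's z in degrees. In form: {"xyz": [[tx, ty, tz], ...], "spin": [spin, ...]}. A call has 1 to 20 rows; each row shifts and turns the commanded pose from where the row before left it; what a row does not reach is not made up. A row lasts 1/10 s, in which the tool goes at most 50 mm and 8.59 degrees, less where a joint would pass 70% of its speed; a pose out of reach is approached as far as the arm can. A call with a gripper value outside its range is refused whole. "jaw" is the opening, from -1 (shut) to 1 (fully open), set as the call begins (left out, the last holds). The fingers move at their own pace and stop on an object; "squeeze" is the grip in N (left out, the last holds). Time passes only in rows, so rows that do not move let the fingers close. It gives the time, the measured TCP pose, the force, the opening and the grip force at its end, in the units of the state.
- observe(): the state, without advancing time (a new reading comes with each control period).
- read_camera(name): name is "scene" or "top" or "wrist"; returns a dict with "img" (420x560x3 uint8, red, green, blue), "depth" (420x560 float32, m along the optical axis (not along the pixel's ray), 0 where there is no reading), "fx", "fy", "cx", "cy" (pixels), "dist_coeffs" ([k1, k2, p1, p2, k3] as OpenCV has them; the pictures are not rectified), "world_from_camera" (4x4, takes a point from camera to world coordinates). Camera axes: x right, y up, looking along -z (the intrinsics and any distortion apply to the point x, -y, -z); pixel columns grow to the right and rows downward; lengths in m; the calibration is good to about 2 mm. A picture is of the moment at which its call begins.
- hand_in(): hands the job in; it is judged then, once.
The state is a dict: "time": time; "qpos": joint angles; "qvel": joint speeds; "joint_efforts": joint torques, N m; "tool_pos": TCP position; "tool_rot": TCP orientation; "contact_force": force on the tool from outside, world axes, zero at the start; "torque": the same for the moment, N m; "opening": finger opening in m; "grip_force": force on a finger pad.
Only numpy, scipy, OpenCV 4.12 (cv2) and the standard library are available. Lean on these libraries where they do the work, as an engineer would, in place of code of your own. Each camera call takes 0.05 s, during which the arm holds its last target. There are 200 camera calls.

## Task

The rinsed slide carrier standing on the drip tray has to drain back into the covered steel tank: keeping it upright, hook it onto the drain rail at the open left end, slide it along the rail under the keeper until it hangs centred over the tank, and let it go. Then take the handle of the tank's spring-closed sliding cover, pull it out until the cover's front edge is level with the blade of the index clip on the runner, and keep holding it there: you finish while still holding the cover open, with the carrier hanging free. Leave the bottle, the pot and the jar on the bench where they stand.

Things in the scene. Friction and masses are not known exactly. Their poses are not given: they have to be found in the camera images.
- carrier: Steel carrier with five glass slides, loose, about 0.22 kg, upright in the drip tray (floor 3 mm above table). Origin: centre of the basket's underside, z up. Basket 36 mm (x) by 84 mm (y), 34 mm high; above it hooks and a grip. To hook on: +x points as the stand's x; come from the front 30 mm above hung height, move +x until carrier_hook is over the rail, lower gently 30 mm till it rests.
- carrier_grip (a point): Middle of the carrier's flat black plastic grip, 120 mm above the carrier's origin: 14 mm thick in carrier x, 30 mm wide in y, from z = 93 to 137 mm of the carrier. Grip it here from above.
- carrier_hook (a point): Where the rail's axis lies in the hung carrier: 79 mm above its origin (x = y = 0). Two hooks at y = -30 and +30 mm, 16 mm wide, open to +x: front leg x = -16 to -12 mm, roof an inverted V that centres itself on the rail, rear lip x = 12 to 16 mm with a toe to +x (x = 12 to 34, z = 63 to 67 mm). The rail comes in from +x between basket top (z = 34) and toe (z = 63 mm).
- drain_stand: Fixed steel drain stand. Origin on the table under the rail's middle, z up; x across the rail to the back, y along it to the left. Rail: round bar 12 mm thick, axis at x = 0, z = 174 mm, between two posts (16 mm thick, 186 mm high) at y = -165 and +165 mm, each on a foot x = -71 to +35 mm, 26 mm wide. The hung carrier's underside is 95 mm above the table.
- rail_open_end (a point): Point on the rail's axis in its open left part, at y = +90 mm of the stand, z = 174 mm. The carrier can be hooked on with its middle from 15 mm to the right to 20 mm to the left of this point.
- keeper_end (a point): Underside of the keeper's left end (stand x = 31, y = 15, z = 169 mm). The keeper is an angle strip behind the rail (x = 21 to 41 mm, 18 mm high) from here to the right post, with 16 mm of lead-in bent up to the left. The carrier's toes run below it with 7 mm of play and cannot be lifted there, so hook on at the open end and slide right.
- tank: Fixed steel tank 130 mm (x) by 120 mm (y), 72 mm high, below the right part of the rail and parallel to it; the rail passes over tank x = +32 mm. Origin on the table under its middle, z up, x to the back, y to the left. Cover runners at y = -66 to -56 and +56 to +66 mm reach from x = +65 to -165 mm, tops at z = 83 mm. Carrier centred: its origin has y = 0 in the tank's frame.
- cover (a joint): How far the cover of the tank is pulled out, in m: 0 shut, 0.085 at the end stop; it slides along the tank's -x. A spring pulls it shut with 3 N at 0, rising by 0.6 N per 10 mm, with a slow damper (20 N s/m); let go, it closes.
- cover_handle (a point): Middle of the cover's handle bar: round, 10 mm thick, 58 mm long along the tank's y, 35 mm above the cover's top (112 mm above the table), free underneath. Shut, it is at tank x = -66 mm, 98 mm in front of the rail and 11 mm behind the cover's front edge. Moves with the cover.
- cover_edge (a point): Point on the upper front edge of the cover at its right-hand side (tank frame, shut: x = -77, y = -52, z = 77 mm). Moves with the cover.
- index_mark (a point): Foot of the upright dark steel blade (2.5 mm thick, 20 mm high) of the index clip clamped on the right-hand runner (tank y = -52, z = 77 mm); fixed, but set elsewhere along the runner each time. The cover is at the mark when cover_edge and index_mark have the same tank x: the pull needed is their distance along tank x when shut (50 to 70 mm).
- dropper_bottle: Small brown dropper bottle with black bulb, 28 mm wide, 94 mm high, origin under its middle; loose, a bystander.
- pot_small: White pot with green screw cap, 48 mm wide, 52 mm high, origin under its middle; loose, a bystander.
- jar_c: White jar with blue cap, 75 mm wide, 130 mm high, origin under its middle; loose, a bystander.

How it is judged:
On the way, in this order (a step that is already met when the one before it is completed fails the run):
1. the carrier is hooked on the rail at its open left end (contact force between carrier and drain_stand above 0.3 N and y of carrier in the frame of drain_stand above 0.05 m and z of carrier in the frame of drain_stand between 0.087 and 0.104 m and x of carrier in the frame of drain_stand between -0.025 and 0.025 m), for 0.2 s.
2. the carrier hangs centred over the tank, let go, with the cover still shut (y of carrier in the frame of tank between -0.012 and 0.012 m and contact force between carrier and drain_stand above 1 N and contact force between carrier and the arm below 0.1 N and contact force between carrier and the fingers below 0.1 N and value of joint cover below 0.01 m), for 0.2 s.
At the end, for the whole second after the job is handed in: The fingers hold the cover (more than 3 N) at rest with its front edge within 5 mm of the index clip's blade; the carrier hangs on the rail by itself, at rest, upright within 0.25 rad, its middle within 12 mm of the tank's middle along the rail, touching neither the robot nor the cover (x of cover_edge in the frame of index_mark between -0.005 and 0.005 m and velocity of joint cover between -0.01 and 0.01 m/s and contact force between cover and the fingers above 3 N and contact force between cover and carrier below 0.1 N and y of carrier in the frame of tank between -0.012 and 0.012 m and z of carrier in the frame of tank between 0.087 and 0.104 m and angle between carrier's own z axis and vertical below 0.25 rad and linear speed of carrier below 0.05 m/s and contact force between carrier and drain_stand above 1 N and contact force between carrier and the arm below 0.1 N and contact force between carrier and the fingers below 0.1 N); the arm keeps its last pose, push and grip.
It fails at once if the carrier is tipped (angle between carrier's own z axis and vertical above 0.6 rad).
It fails at once if the bottle, the pot or the jar is displaced by more than 30 mm (distance of any of dropper_bottle, pot_small, jar_c from where it was at the start of the episode above 0.03 m).
It also fails if it takes over 64 s, if anything falls off the work surface, if the arm or the gripper's body presses on something with over 40 N, if the wrist force passes 120 N, or if a joint passes its speed limit or range.

## Working session

There is one attempt and no reset: what is moved stays moved. The work goes in short steps, Python scripts to look and compute and a tool call to move; the robot and the scene stay as the last step left them, time stands still between calls to the robot, and variables do not carry over. Pictures are saved under pics/ and viewed, at most 10 in all, crops included, and the job is handed in when it is done.

Besides the shell and the picture viewer there is one more tool, called after "Emit:" by a JSON object that holds its "api" and its "payload", one argument or row to a line. arm_command: Moves the arm, as the interface text tells. Its arguments: {"type":"object","properties":{"xyz":{"type":"array","items":{"type":"array","items":{"type":"number"}}},"spin":{"type":"array","items":{"type":"number"}},"jaw":{"type":"number"},"squeeze":{"type":"number"}},"required":["xyz","spin"]}

```bash
mkdir -p pics
cat > h.py <<'E'
from cell import *
import numpy as np, cv2
def cam(n):
    c=read_camera(n); np.savez('pics/%s.npz'%n,**{k:np.array(v) for k,v in c.items()}); return c
def load(n): return dict(np.load('pics/%s.npz'%n))
def und(c,uv):
    K=np.array([[c['fx'],0,c['cx']],[0,c['fy'],c['cy']],[0,0,1]],float)
    return cv2.undistortPoints(np.array(uv,float).reshape(-1,1,2),K,np.array(c['dist_coeffs'],float)).reshape(-1,2)
def ray_z(c,uv,z):
    "pixel -> world at height z"
    p=und(c,uv); T=np.array(c['world_from_camera']); d=np.c_[p[:,0],-p[:,1],-np.ones(len(p))]@T[:3,:3].T
    o=T[:3,3]; return o+d*((z-o[2])/d[:,2])[:,None]
def cloud(c):
    h,w=c['depth'].shape; v,u=np.mgrid[:h,:w]; uv=np.c_[u.ravel(),v.ravel()]
    p=und(c,uv); z=c['depth'].ravel(); P=np.c_[p[:,0]*z,-p[:,1]*z,-z]; T=np.array(c['world_from_camera'])
    return (P@T[:3,:3].T+T[:3,3]).reshape(h,w,3)
def proj(c,X):
    T=np.linalg.inv(np.array(c['world_from_camera'])); P=np.atleast_2d(X)@T[:3,:3].T+T[:3,3]; P=P*[1,-1,-1]
    K=np.array([[c['fx'],0,c['cx']],[0,c['fy'],c['cy']],[0,0,1]],float)
    return cv2.projectPoints(P,np.zeros(3),np.zeros(3),K,np.array(c['dist_coeffs'],float))[0].reshape(-1,2)
E
python3 - <<'E'
from h import *
for n in ['top','scene']:
    c=cam(n); cv2.imwrite('pics/%s0.png'%n,cv2.resize(c['img'][:,:,::-1],(800,600)))
    print(n,np.array(c['world_from_camera']).round(3).tolist(),c['fx'],c['dist_coeffs'])
print(observe())
E
```

```text
top [[0.001, 0.983, -0.185, 0.196], [-1.0, 0.0, -0.004, 0.005], [-0.004, 0.185, 0.983, 1.733], [0.0, 0.0, 0.0, 1.0]] 521.5855558890522 [-0.03866556  0.          0.          0.          0.        ]
scene [[0.856, 0.383, -0.348, 0.013], [-0.517, 0.654, -0.553, -0.782], [0.016, 0.653, 0.757, 1.239], [0.0, 0.0, 0.0, 1.0]] 516.9503277523477 [-0.03278084  0.          0.          0.          0.        ]
{'time': 0.1, 'qpos': array([ 9.55021664e-01,  3.42626616e-01,  1.52490932e+00,  1.36305652e-05,
        1.27534632e+00, -1.46012778e-01]), 'qvel': array([ 0.00211917, -0.00081828, -0.00230015,  0.0004521 , -0.00023941,
       -0.00110152]), 'joint_efforts': array([ 2.32800725e-03, -4.32001448e+01, -2.44695961e+01,  7.20003457e-02,
        5.26531076e-02, -8.00424687e-05]), 'tool_pos': array([0.23757202, 0.46804412, 0.40413226]), 'tool_rot': array([-3.14031867e+00, -2.00526422e-04,  2.67182666e+00]), 'contact_force': array([-0.30839938,  0.45743671, -0.41125858]), 'torque': array([-0.01153362,  0.04337967, -0.03787715]), 'grip_force': 0.0, 'opening': 0.09143636866289871}
```

View pics/top0.png

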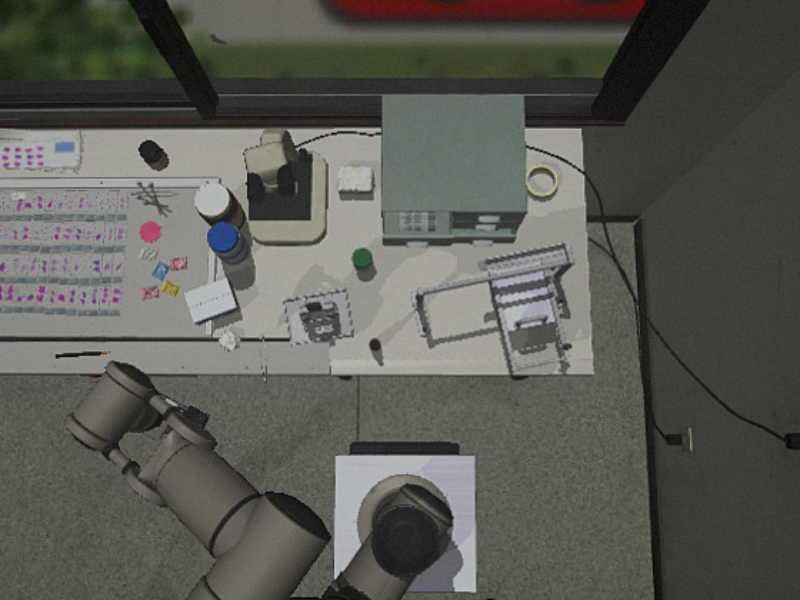

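View pics/scene0.png

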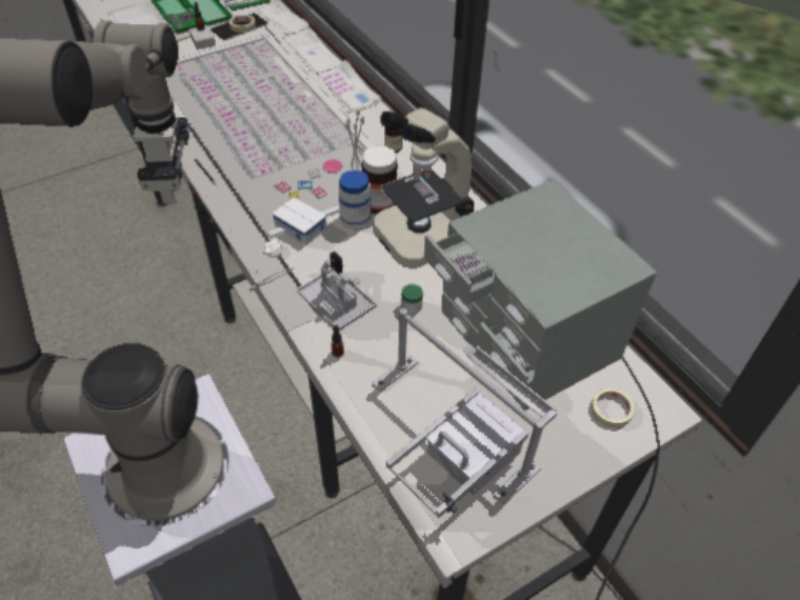

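The top view shows the carrier at about (320,318), the rail from about (420,295) to (570,250), the tank at about (525,320), the pot at (362,258), the bottle at (376,344) and the jar at (225,240). I'll take magnified crops and fit the depth data.

Run:
```python
from h import *
c=load('top'); cv2.imwrite('pics/t1.png',cv2.resize(c['img'][165:265,195:410,::-1],None,fx=3.7,fy=3.7,interpolation=cv2.INTER_CUBIC))
s=load('scene'); cv2.imwrite('pics/s1.png',cv2.resize(s['img'][170:365,205:395,::-1],None,fx=3.07,fy=3.07,interpolation=cv2.INTER_CUBIC))
for n,c in(('top',c),('scene',s)):
    P=cloud(c).reshape(-1,3); C=c['img'].reshape(-1,3).astype(int); ok=c['depth'].ravel()>0
    def box(x0,x1,y0,y1,z0,z1): return ok&(P[:,0]>x0)&(P[:,0]<x1)&(P[:,1]>y0)&(P[:,1]<y1)&(P[:,2]>z0)&(P[:,2]<z1)
    dx=box(.3,.8,-.45,.4,-.02,.02); print(n,'table z',np.median(P[dx,2]))
    m=box(.4,.8,-.45,.02,.160,.2); q=P[m]; print('rail+keeper n',m.sum(),q.min(0).round(3),q.max(0).round(3))
    m=box(.35,.75,.1,.28,.115,.16); print('grip',m.sum(),np.median(P[m],0).round(4)); q=P[m,:2]
    if m.sum()>5: print('  ext',q.min(0).round(3),q.max(0).round(3),np.linalg.eigh(np.cov(q.T)))
    m=box(.35,.7,-.45,-.1,.102,.125); q=P[m]; print('handle',m.sum(),q.mean(0).round(4),np.linalg.eigh(np.cov(q[:,:2].T)))
    for nm,b in (('blue',(C[:,2]>1.6*C[:,0])&box(.4,.9,.2,.5,.1,.16)),('green',(C[:,1]>1.3*C[:,0])&box(.4,.75,-.0,.2,.03,.08)),('bottle',box(.3,.48,-.0,.12,.03,.12))): 
        if b.sum(): print(nm,b.sum(),P[b].mean(0).round(3),P[b].min(0).round(3),P[b].max(0).round(3))
```

```text
top table z 0.0006314140215145647
rail+keeper n 1129 [ 0.484 -0.36   0.16 ] [ 0.657 -0.027  0.2  ]
grip 527 [0.6947 0.2362 0.1355]
  ext [0.461 0.183] [0.75 0.28] EighResult(eigenvalues=array([0.00041283, 0.00537078]), eigenvectors=array([[ 0.1570201 , -0.98759541],
       [-0.98759541, -0.1570201 ]]))
handle 204 [ 0.5605 -0.223   0.1136] EighResult(eigenvalues=array([0.00145243, 0.00938388]), eigenvectors=array([[ 0.56636811, -0.82415239],
       [-0.82415239, -0.56636811]]))
blue 338 [0.627 0.408 0.129] [0.593 0.375 0.109] [0.667 0.442 0.139]
green 140 [0.597 0.099 0.051] [0.575 0.079 0.038] [0.618 0.12  0.061]
bottle 54 [0.395 0.067 0.058] [0.386 0.056 0.031] [0.406 0.079 0.1  ]
scene table z 0.000820795874468816
rail+keeper n 2328 [ 0.484 -0.367  0.16 ] [ 0.799 -0.027  0.2  ]
grip 520 [0.6973 0.2353 0.136 ]
  ext [0.463 0.181] [0.75 0.28] EighResult(eigenvalues=array([0.00041879, 0.00795294]), eigenvectors=array([[ 0.19713127, -0.9803771 ],
       [-0.9803771 , -0.19713127]]))
handle 493 [ 0.5907 -0.2229  0.1135] EighResult(eigenvalues=array([0.00241613, 0.00940247]), eigenvectors=array([[ 0.56926209, -0.82215611],
       [-0.82215611, -0.56926209]]))
blue 269 [0.627 0.399 0.126] [0.595 0.371 0.105] [0.674 0.44  0.137]
green 139 [0.597 0.092 0.051] [0.577 0.073 0.04 ] [0.62  0.117 0.06 ]
bottle 109 [0.398 0.062 0.057] [0.387 0.053 0.031] [0.412 0.075 0.094]
```

View pics/t1.png

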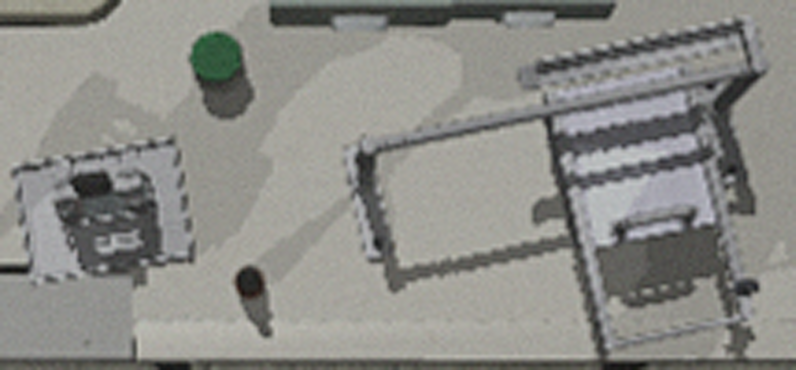

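View pics/s1.png

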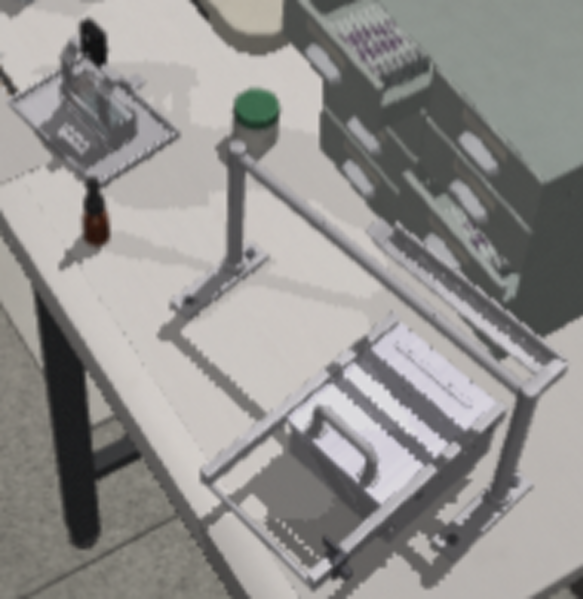

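The top crop shows the black grip at (92,184), the rail from (355,150) to (745,75), the handle at (655,218) and the dark clip at (745,288). In the scene crop a toe near (135,80) points to the back, so the carrier's +x points away from the robot. Next are the line fits.

Run:
```python
from h import *
for n in('top','scene'):
    c=load(n); P=cloud(c).reshape(-1,3); C=c['img'].reshape(-1,3).astype(int); ok=c['depth'].ravel()>0
    def box(x0,x1,y0,y1,z0,z1): return P[ok&(P[:,0]>x0)&(P[:,0]<x1)&(P[:,1]>y0)&(P[:,1]<y1)&(P[:,2]>z0)&(P[:,2]<z1)]
    q=box(.45,.62,-.18,-.06,.165,.19); v=cv2.fitLine(q[:,:2].astype(np.float32),cv2.DIST_HUBER,0,.01,.01).ravel(); a=np.degrees(np.arctan(-v[0]/v[1])); print(n,'rail',len(q),v.round(4),'yaw',a,'z90',np.percentile(q[:,2],90))
    a=np.radians(a); ex=np.array([np.cos(a),np.sin(a)]); ey=np.array([-np.sin(a),np.cos(a)])
    print('  rail s=',v[2:]@ex)
    q=box(.4,.7,-.4,0,.18,.2); s=q[:,:2]@ey; x=q[:,:2]@ex-v[2:]@ex; k=abs(x)<.015; print('  post/rail top along range',np.percentile(s[k],[0,1,99,100]).round(4), 'keeper', np.percentile(s[(x>.018)],[0,2,98,100]).round(4))
    q=box(.42,.54,.12,.26,.11,.16); print('grip',len(q),q.min(0).round(4),q.max(0).round(4),q.mean(0).round(4)); r=cv2.minAreaRect(q[q[:,2]>.13][:,:2].astype(np.float32)*1000); print('   ',r)
    q=box(.35,.53,-.35,-.1,.1,.125); xx=q[:,:2]@ex-v[2:]@ex; s=q[:,:2]@ey; k=(xx<-.07)&(xx>-.13); q,s,xx=q[k],s[k],xx[k]; print('handle',len(q),'x',np.percentile(xx,[2,50,98]).round(4),'s',np.percentile(s,[2,50,98]).round(4), q[:,:2].mean(0).round(4))
    for z0,z1,nm in ((.07,.09,'cover+runner'),):
        q=box(.3,.65,-.4,-.08,z0,z1); xx=q[:,:2]@ex-v[2:]@ex; s=q[:,:2]@ey; print(nm,len(q),'x',np.percentile(xx,[1,99]).round(4),'s',np.percentile(s,[1,99]).round(4))
        dk=None
```

```text
top rail 202 [ 0.2773 -0.9608  0.5145 -0.1271] yaw 16.101027 z90 0.18256104324809083
  rail s= 0.45908186
  post/rail top along range [-0.5023 -0.5013 -0.1633 -0.1618] keeper [-0.4949 -0.4817 -0.2778 -0.2748]
grip 56 [0.4613 0.1832 0.1113] [0.4776 0.2119 0.15  ] [0.4689 0.1978 0.1357]
    ((470.10540771484375, 197.76829528808594), (14.355883598327637, 28.207353591918945), 15.073542594909668)
handle 66 x [-0.1152 -0.1103 -0.105 ] s [-0.4247 -0.3912 -0.3608] [ 0.4436 -0.2795]
cover+runner 1724 x [-0.2073  0.0786] s [-0.4641 -0.3247]
scene rail 262 [ 0.2984 -0.9544  0.5162 -0.1363] yaw 17.361702 z90 0.18198420919669006
  rail s= 0.45200798
  post/rail top along range [-0.5189 -0.5179 -0.1746 -0.1741] keeper [-0.513  -0.4884 -0.2816 -0.2715]
grip 89 [0.4628 0.1806 0.1107] [0.4803 0.2128 0.1445] [0.4707 0.1933 0.1299]
    ((471.04949951171875, 195.96600341796875), (14.026104927062988, 32.431907653808594), 13.498015403747559)
handle 117 x [-0.1182 -0.1129 -0.1066] s [-0.4383 -0.4086 -0.373 ] [ 0.445  -0.2872]
cover+runner 2867 x [-0.2095  0.0234] s [-0.4825 -0.3315]
```

Emit:
{"api": "arm_command", "payload": {
  "xyz": [
    [30,-30,0],
    [40,-40,0],
    [40,-40,0],
    [40,-40,0],
    [40,-40,0],
    [30,-40,0],
    [10,-30,0],
    [0,0,0],
    [0,0,0]
  ],
  "spin": [-8,-8,-8,-8,-8,-8,-4,0,0]
}}

```text
time: 1.0
tool_pos: [0.4492, 0.2263, 0.4044]
tool_rot: [-3.141, -0.0, 1.763]
contact_force: [0.2, 1.7, -1.1]
opening: 0.0917
grip_force: 0.0
```

Run:
```python
from h import *
c=cam('wrist'); cv2.imwrite('pics/w1.png',cv2.resize(c['img'][:,:,::-1],(800,600)))
T=np.array(c['world_from_camera']); print(T.round(3).tolist(),c['fx'])
P=cloud(c).reshape(-1,3); ok=c['depth'].ravel()>0
q=P[ok&(P[:,2]>.12)&(P[:,2]<.15)&(P[:,0]>.43)&(P[:,0]<.52)&(P[:,1]>.15)&(P[:,1]<.25)]
print(len(q),q.min(0),q.max(0)); t=q[q[:,2]>np.percentile(q[:,2],60)-.004]; print(cv2.minAreaRect(t[:,:2].astype(np.float32)*1000),t[:,2].mean())
s=cam('scene'); P=cloud(s); p=observe()['tool_pos']; k=(s['depth']>0)&(np.hypot(P[...,0]-p[0],P[...,1]-p[1])<.16)&(P[...,2]>.24)&(P[...,2]<.36)
q=P[k]; print('gripper rect',len(q),cv2.minAreaRect(q[:,:2].astype(np.float32)*1000));
```

```text
[[0.982, -0.184, -0.053, 0.435], [0.191, 0.941, 0.278, 0.302], [-0.001, -0.283, 0.959, 0.385], [0.0, 0.0, 0.0, 1.0]] 293.74660067554987
586 [0.46319135 0.18676462 0.12008308] [0.48030423 0.21682303 0.14244034]
((471.93408203125, 201.66099548339844), (14.111928939819336, 29.80211639404297), 8.439131736755371) 0.14024051822875105
gripper rect 1630 ((449.3310546875, 225.22799682617188), (192.09585571289062, 80.44548797607422), 10.111282348632812)
```

View pics/w1.png

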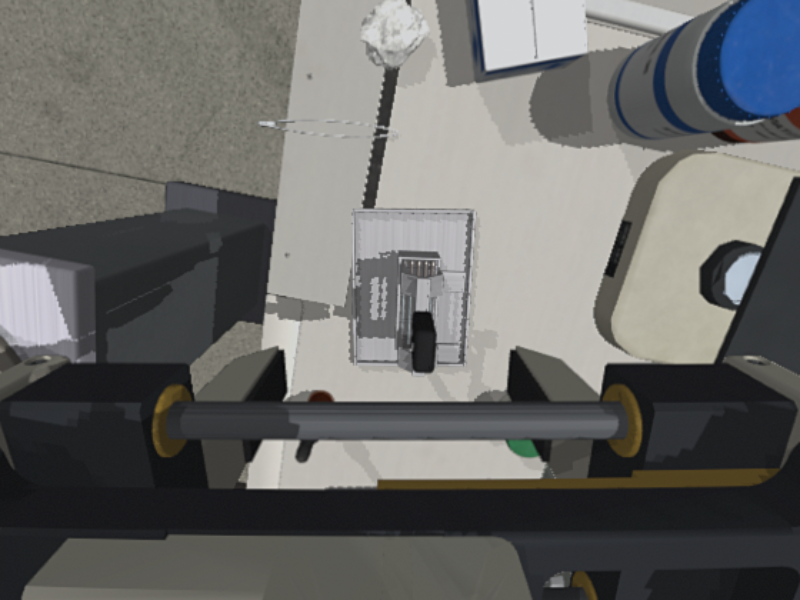

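The wrist view shows the black grip at (424,342) of the 800×600 picture. It is parallel to the fingers' plane, and the toes point right (+x). The gripper body is 190 mm long in the closing direction. I'll grasp the carrier now.

Emit:
{"api": "arm_command", "payload": {
  "xyz": [
    [12,-13,0],
    [10.5,-13,-10],
    [0,0,-30],
    [0,0,-30],
    [0,0,-25],
    [0,0,-17],
    [0,0,-10],
    [0,0,0],
    [0,0,0]
  ],
  "spin": [0,0,0,0,0,0,0,0,0]
}}

```text
time: 2.0
tool_pos: [0.4716, 0.2014, 0.2834]
tool_rot: [3.141, -0.0, 1.765]
contact_force: [0.3, 0.6, -0.3]
opening: 0.0917
grip_force: 0.0
```

Emit:
{"api": "arm_command", "payload": {
  "xyz": [
    [0,0,0],
    [0,0,0],
    [0,0,0],
    [0,0,0],
    [0,0,0],
    [0,0,0],
    [0,0,0],
    [0,0,0],
    [0,0,0],
    [0,0,0]
  ],
  "spin": [0,0,0,0,0,0,0,0,0,0],
  "jaw": -1,
  "squeeze": 25
}}

```text
time: 3.0
tool_pos: [0.4716, 0.2007, 0.2827]
tool_rot: [3.142, -0.0, 1.764]
contact_force: [0.6, 0.7, 0.0]
opening: 0.0163
grip_force: 0.0
```

Emit:
{"api": "arm_command", "payload": {
  "xyz": [
    [0,0,0],
    [0,0,0],
    [0,0,0],
    [0,0,0],
    [0,0,10],
    [0,0,20],
    [0,0,30],
    [0,0,35],
    [0,0,27],
    [-10,-20,0],
    [-10,-30,0],
    [-10,-30,0],
    [-10,-30,0],
    [0,-20,0],
    [0,-10,0],
    [0,0,0],
    [0,0,0]
  ],
  "spin": [0,0,0,0,0,0,0,0,0,0,1,2,2,0,0,0,0]
}}

```text
time: 4.7
tool_pos: [0.4317, 0.0611, 0.4049]
tool_rot: [3.141, -0.0, 1.851]
contact_force: [0.2, 0.1, -2.2]
opening: 0.0138
grip_force: 25.0
```

```bash
cat > st.py <<'E'
from h import *
from scipy.optimize import least_squares
def stand(P,yaw0=16,verbose=1):
    "fit stand line from points (rail top/posts/keeper)"
    P=P[(P[:,1]<0)&(P[:,1]>-.45)&(P[:,0]>.4)&(P[:,0]<.7)]
    q=P[(P[:,2]>.165)&(P[:,2]<.195)]
    a=np.radians(yaw0); x0=.46
    for i in range(15):
        ex=np.array([np.cos(a),np.sin(a)]); ey=np.array([-ex[1],ex[0]])
        x=q[:,:2]@ex; s=q[:,:2]@ey
        k=abs(x-x0)<(.02 if i<5 else .01)
        c=np.polyfit(s[k],x[k],1); a-=np.arctan(c[0]); 
        ex=np.array([np.cos(a),np.sin(a)]); x0=np.median(q[k][:,:2]@ex)
    ex=np.array([np.cos(a),np.sin(a)]); ey=np.array([-ex[1],ex[0]])
    x=q[:,:2]@ex-x0; s=q[:,:2]@ey; k=abs(x)<.01
    return np.degrees(a),x0,s[k].min(),s[k].max(),ex,ey,k.sum()
E
python3 - <<'E'
from st import *
print(observe()['tool_pos'],observe()['grip_force'])
for n in('wrist','top','scene'):
    c=cam(n); P=cloud(c)[c['depth']>0]
    try: print(n,stand(P))
    except Exception as e: print(n,e)
cv2.imwrite('pics/w2.png',cv2.resize(load('wrist')['img'][:,:,::-1],(800,600)))
E
```

```text
[0.43170846 0.06112485 0.404918  ] 24.983499348163605
wrist expected non-empty vector for x
top (np.float64(19.57418642213052), np.float64(0.44686229599548755), np.float64(-0.5314451211291173), np.float64(-0.18956874920299882), array([0.94220849, 0.33502711]), array([-0.33502711,  0.94220849]), np.int64(418))
scene (np.float64(11.894052140204938), np.float64(0.47322863812943144), np.float64(-0.47399455095289933), np.float64(-0.1263450030441854), array([0.97853039, 0.20610261]), array([-0.20610261,  0.97853039]), np.int64(657))
```

View pics/w2.png

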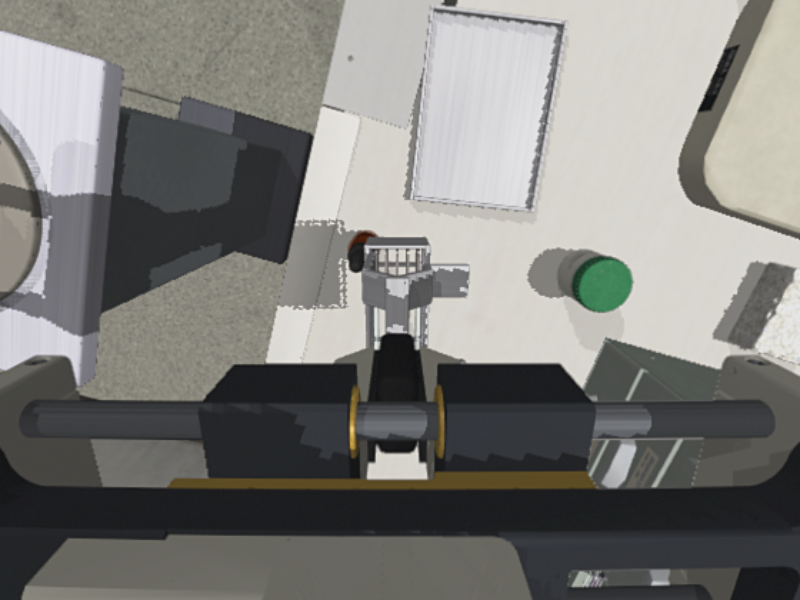

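The wrist view shows the carrier upright in the grip at (398,300), with the toe pointing right at (455,280). The tray behind it is empty. I'll fit the stand and tank pose with a model.

```bash
cat > fit.py <<'E'
from h import *
from scipy.optimize import least_squares
def bx(P,x0,x1,y0,y1,z0,z1):
    c=np.array([x0+x1,y0+y1,z0+z1])/2000; h=np.array([x1-x0,y1-y0,z1-z0])/2000
    d=abs(P-c)-h; return np.linalg.norm(np.maximum(d,0),axis=1)+np.minimum(d.max(1),0)
def cyl(P,x,z,r,y0,y1):
    d=np.c_[np.hypot(P[:,0]-x/1e3,P[:,2]-z/1e3)-r/1e3,np.maximum(y0/1e3-P[:,1],P[:,1]-y1/1e3)]
    return np.linalg.norm(np.maximum(d,0),axis=1)+np.minimum(d.max(1),0)
def tostand(p,P):
    a=p[2]; q=P-[p[0],p[1],0]; return np.c_[q[:,0]*np.cos(a)+q[:,1]*np.sin(a),-q[:,0]*np.sin(a)+q[:,1]*np.cos(a),q[:,2]]
def res(p,P):
    Q=tostand(p,P); S=Q.copy(); 
    T=Q-[-.032,p[3],0]
    d=[abs(cyl(Q,0,174,6,-165,165)),abs(bx(Q,-8,8,-173,-157,0,186)),abs(bx(Q,-8,8,157,173,0,186)),np.maximum(bx(Q,21,41,-165,15,169,187),0),np.maximum(bx(Q,5,41,-170,-150,165,187),0)]
    d+=[abs(bx(T,-65,65,-60,60,0,72)),abs(bx(T,-165,65,-66,-56,72,83)),abs(bx(T,-165,65,56,66,72,83)),abs(cyl(T,-66,112,5,-29,29)),abs(bx(T,-77,65,-54,54,72,77)),np.maximum(bx(T,-71,-61,-30,30,77,112),0)]
    return np.min(d,axis=0)
def fit(P,p0):
    m=(P[:,1]<-.02)&(P[:,1]>-.45)&(P[:,0]>.25)&(P[:,0]<.68)&(P[:,2]>.03)&(P[:,2]<.192); P=P[m]
    best=None
    for w in (.05,.03,.02):
        Q=P[res(p0,P)<w]; r=least_squares(res,p0,args=(Q,),loss='soft_l1',f_scale=.002); p0=r.x
    return p0,len(Q),np.median(res(p0,Q))
E
python3 - <<'E'
from fit import *
A=[]
ob=observe()
for n in('top','scene'):
    c=cam(n); A.append(cloud(c)[c['depth']>0])
for n,P in (('top',A[0]),('scene',A[1]),('both',np.vstack(A))):
    for y0 in (12,18): 
        p,k,m=fit(P,np.array([.54,-.19,np.radians(y0),-.08])); print(n,p[:2].round(4),'yaw',np.degrees(p[2]).round(2),'tank y',p[3].round(4),k,m.round(5))
E
```

```text
top [ 0.5259 -0.1919] yaw 12.03 tank y -0.0696 2898 0.00146
top [ 0.5259 -0.1919] yaw 12.03 tank y -0.0696 2898 0.00146
scene [ 0.5279 -0.1949] yaw 11.96 tank y -0.0713 5064 0.0011
scene [ 0.5279 -0.1949] yaw 11.96 tank y -0.0713 5064 0.0011
both [ 0.5274 -0.1944] yaw 12.0 tank y -0.0709 7963 0.00123
both [ 0.5274 -0.1944] yaw 12.0 tank y -0.0709 7963 0.00123
```

Emit:
{"api": "arm_command", "payload": {
  "xyz": [
    [-12,-3,0],
    [-15,-3,0],
    [-7,-1.5,0],
    [4,-20,0],
    [6.5,-30,0],
    [7.5,-35,0],
    [7.5,-35,0],
    [6.5,-30,0],
    [3.5,-15,0],
    [2,-10,0],
    [0,0,0],
    [0,0,0],
    [0,0,0]
  ],
  "spin": [-1,-2,-1,0,0,0,0,0,0,0,0,0,0]
}}

```text
time: 6.25
tool_pos: [0.4349, -0.1208, 0.4048]
tool_rot: [3.142, -0.0, 1.783]
contact_force: [1.1, -0.7, -1.5]
opening: 0.0139
grip_force: 25.0
```

Run:
```python
from fit import *
o=observe(); p=np.array([.527,-.194,np.radians(12)]); print(o['tool_pos'],o['tool_rot'],'tool in stand',tostand(p,o['tool_pos'][None]).round(4))
for n in ('scene','top'):
    c=cam(n); P=cloud(c)[c['depth']>0]; Q=tostand(p,P)
    k=(abs(Q[:,0]+.065)<.06)&(abs(Q[:,1]-.09)<.07)&(Q[:,2]>.11)&(Q[:,2]<.25); q=Q[k]
    for z0,z1 in ((.12,.135),(.135,.165),(.18,.2),(.2,.215),(.22,.24)):
        r=q[(q[:,2]>z0)&(q[:,2]<z1)]
        if len(r): print(n,z0,len(r),'x',np.percentile(r[:,0],[1,50,99]).round(4),'y',np.percentile(r[:,1],[1,50,99]).round(4))
    print('zmin',np.percentile(q[:,2],[0,1]))
s=load('scene'); u,v=proj(s,[[.45,-.15,.17]])[0].astype(int); print(u,v)
cv2.imwrite('pics/s2.png',cv2.resize(s['img'][v-70:v+75,u-95:u+95,::-1],None,fx=4,fy=4,interpolation=cv2.INTER_CUBIC))
```

```text
[ 0.4348851  -0.12075856  0.40478533] [ 3.14156198e+00 -3.90979016e-04  1.78291556e+00] tool in stand [[-0.0749  0.0908  0.4048]]
scene 0.12 65 x [-0.0934 -0.0895 -0.0581] y [0.0455 0.074  0.1299]
scene 0.135 393 x [-0.0932 -0.0793 -0.0569] y [0.0455 0.09   0.1301]
scene 0.18 86 x [-0.0922 -0.0867 -0.0065] y [0.0341 0.0581 0.121 ]
scene 0.2 66 x [-0.0924 -0.0839 -0.0603] y [0.0498 0.0596 0.1233]
scene 0.22 45 x [-0.0964 -0.0793 -0.0601] y [0.0494 0.0754 0.0852]
zmin [0.12241659 0.12581461]
top 0.12 7 x [-0.0932 -0.0924 -0.065 ] y [0.1074 0.1263 0.1318]
top 0.135 41 x [-0.0937 -0.0769 -0.0068] y [0.1138 0.1273 0.1592]
top 0.18 32 x [-0.0921 -0.0529 -0.0427] y [0.1124 0.1214 0.1272]
top 0.2 30 x [-0.0913 -0.073  -0.0601] y [0.1134 0.1215 0.127 ]
top 0.22 2 x [-0.0796 -0.0758 -0.0721] y [0.1202 0.1238 0.1273]
zmin [0.12234295 0.12461295]
290 257
```

View pics/s2.png

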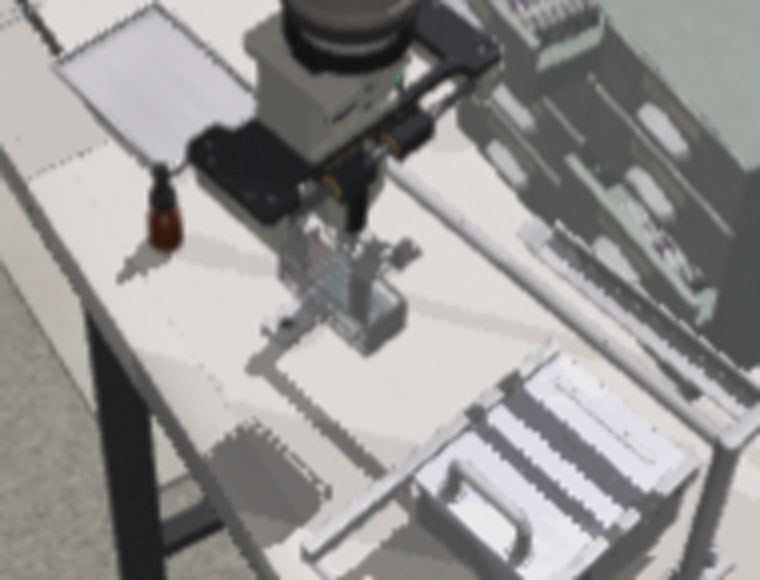

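The crop shows the carrier upright in front of the rail, toe toward the rail. I'll check the cabinet clearance, then hook on.

Run:
```python
from fit import *
for n in ('scene','top'):
    c=load(n); P=cloud(c)[c['depth']>0]
    for y in (-.05,-.1,-.15,-.2,-.25,-.3,-.35):
        for z0 in (.2,.25,.3):
            q=P[(abs(P[:,1]-y)<.025)&(P[:,2]>z0)&(P[:,2]<z0+.05)&(P[:,0]>.6)]
            if len(q)>3: print(n,y,z0,'xmin',np.percentile(q[:,0],1).round(3),end='; ')
    print()
```

```text
scene -0.05 0.2 xmin 0.617; scene -0.05 0.25 xmin 0.645; scene -0.1 0.2 xmin 0.601; scene -0.1 0.25 xmin 0.643; scene -0.15 0.2 xmin 0.631; scene -0.15 0.25 xmin 0.642; scene -0.2 0.2 xmin 0.631; scene -0.2 0.25 xmin 0.642; scene -0.25 0.2 xmin 0.643; scene -0.25 0.25 xmin 0.643; 
top -0.05 0.2 xmin 0.611; top -0.05 0.25 xmin 0.644; top -0.1 0.2 xmin 0.609; top -0.1 0.25 xmin 0.642; top -0.15 0.2 xmin 0.631; top -0.15 0.25 xmin 0.642; top -0.2 0.2 xmin 0.63; top -0.2 0.25 xmin 0.639; top -0.25 0.2 xmin 0.637; top -0.25 0.25 xmin 0.639;
```

Emit:
{"api": "arm_command", "payload": {
  "xyz": [
    [9.8,2.1,0],
    [19.6,4.1,0],
    [19.6,4.1,0],
    [14.7,3.1,0],
    [9.8,2.2,0],
    [0,0,0],
    [0,0,0]
  ],
  "spin": [0,0,0,0,0,0,0]
}}

```text
time: 7.05
tool_pos: [0.5084, -0.106, 0.4045]
tool_rot: [-3.141, -0.0, 1.782]
contact_force: [0.3, 0.2, -2.4]
opening: 0.0141
grip_force: 25.0
```

Turned this way, the gripper body would come very close to the cabinet further right. I'll hook on here, let go, and re-grip turned 90°. First I lower it gently.

Emit:
{"api": "arm_command", "payload": {
  "xyz": [
    [0,0,-4],
    [0,0,-5],
    [0,0,-5],
    [0,0,-4],
    [0,0,-3],
    [0,0,-3],
    [0,0,-2],
    [0,0,-2],
    [0,0,-1],
    [0,0,0],
    [0,0,0]
  ],
  "spin": [0,0,0,0,0,0,0,0,0,0,0]
}}

```text
time: 8.15
tool_pos: [0.5092, -0.1063, 0.3809]
tool_rot: [3.132, 0.005, 1.782]
contact_force: [-9.8, 1.2, 24.1]
opening: 0.0139
grip_force: 25.0
```

```bash
cat > car.py <<'E'
from fit import *
def car(y0):
    o=observe(); p=np.array([.527,-.194,np.radians(12)]); print('tool in stand',tostand(p,o['tool_pos'][None]).round(4),o['contact_force'].round(1))
    for n in ('scene','top'):
        c=cam(n); P=cloud(c)[c['depth']>0]; Q=tostand(p,P)
        k=(abs(Q[:,0])<.025)&(abs(Q[:,1]-y0)<.06)&(Q[:,2]>.088)&(Q[:,2]<.14); q=Q[k]
        if len(q): print(n,len(q),'x',np.percentile(q[:,0],[1,99]).round(4),'y',np.percentile(q[:,1],[1,99]).round(4),'mid',np.percentile(q[:,1],[1,99]).mean().round(4),'zmin',np.percentile(q[:,2],1).round(4))
E
python3 -c "from car import *; car(.089)"
```

```text
tool in stand [[0.0008 0.0895 0.3809]] [-9.8  1.2 24.1]
scene 395 x [-0.016   0.0198] y [0.0429 0.1269] mid 0.0849 zmin 0.1016
top 16 x [-0.0146  0.0196] y [0.1053 0.1288] mid 0.117 zmin 0.1088
```

Emit:
{"api": "arm_command", "payload": {
  "xyz": [
    [0,0,4],
    [-2.4,-0.5,0],
    [0,0,-2],
    [0,0,-2],
    [0,0,0],
    [0,0,0]
  ],
  "spin": [0,0,0,0,0,0]
}}

```text
time: 8.85
tool_pos: [0.5065, -0.1067, 0.3807]
tool_rot: [3.133, 0.005, 1.782]
contact_force: [-11.7, 2.5, 29.9]
opening: 0.0141
grip_force: 25.0
```

Run:
```python
from car import *
car(.089)
p=np.array([.527,-.194,np.radians(12)])
s=load('scene'); u,v=proj(s,[[.51,-.11,.17]])[0].astype(int)
a=s['img'][v-60:v+60,u-65:u+65,::-1]
a=cv2.resize(a,None,fx=5,fy=5,interpolation=cv2.INTER_CUBIC)
cv2.imwrite('pics/s3.png',a)
P=cloud(s)[s['depth']>0]; Q=tostand(p,P)
q=Q[(abs(Q[:,1]-.06)<.03)&(abs(Q[:,0])<.05)&(Q[:,2]>.13)&(Q[:,2]<.24)]
for z in np.arange(.13,.24,.005):
    r=q[(q[:,2]>=z)&(q[:,2]<z+.005)]
    if len(r): print(z.round(3),len(r),(np.percentile(r[:,0],[0,25,75,100])*1e3).round(0),(np.percentile(r[:,1],[0,100])*1e3).round(0))
```

```text
tool in stand [[-0.0019  0.0897  0.3807]] [-11.7   2.5  29.9]
scene 417 x [-0.0182  0.0171] y [0.0433 0.127 ] mid 0.0852 zmin 0.1007
top 18 x [-0.0185  0.0166] y [0.1035 0.1293] mid 0.1164 zmin 0.1075
0.13 41 [-17. -11.   7.  17.] [43. 90.]
0.135 23 [-18. -16.  -9.  15.] [43. 88.]
0.14 5 [-18. -16. -14. -11.] [50. 61.]
0.145 6 [-17. -16. -15. -13.] [48. 63.]
0.15 7 [-16. -15. -14. -12.] [48. 58.]
0.155 7 [-17. -16. -14. -13.] [49. 62.]
0.16 5 [-15. -15.  26.  34.] [49. 66.]
0.165 28 [-17.   6.  27.  34.] [49. 64.]
0.17 26 [-16.  -4.  15.  33.] [31. 84.]
0.175 45 [-18.  -6.  -1.  17.] [31. 87.]
0.18 38 [-17. -10.   2.  13.] [31. 90.]
0.185 21 [-12. -10.  -5.   6.] [32. 80.]
0.19 25 [-6. -4.  3.  7.] [48. 74.]
0.195 16 [-6. -4. -2.  3.] [52. 79.]
0.2 7 [-6. -4.  2.  4.] [48. 75.]
0.205 13 [-13.  -5.  10.  16.] [70. 78.]
0.21 9 [-19.  -7.   3.  19.] [72. 78.]
0.215 18 [-24. -20.  11.  23.] [72. 89.]
0.22 19 [-26. -20.  -4.  19.] [71. 85.]
0.225 18 [-24. -22.   1.  25.] [72. 86.]
0.23 13 [-24. -19.   1.  25.] [72. 79.]
0.235 4 [-27. -24. -14.   4.] [71. 80.]
```

View pics/s3.png

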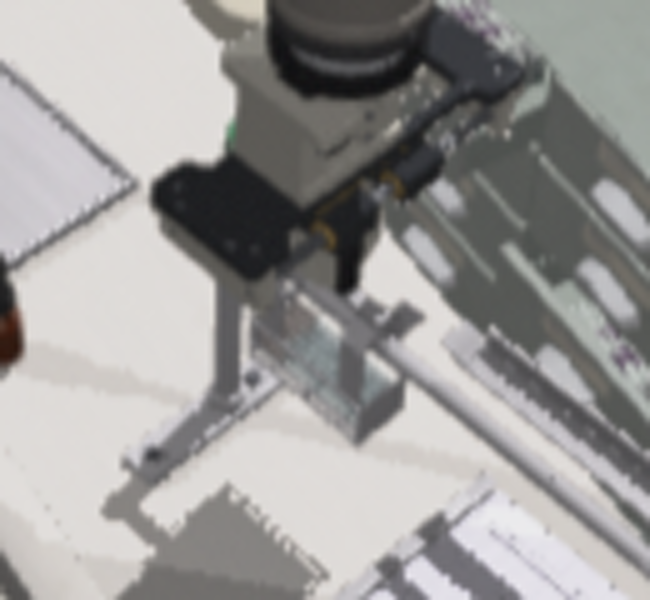

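Run:
```python
from car import *
o=observe(); print(o['torque'].round(2),o['contact_force'].round(1),o['tool_rot'])
p=np.array([.527,-.194,np.radians(12)])
for n in('scene','top','wrist'):
    s=load(n) if n!='wrist' else cam(n); P=cloud(s)[s['depth']>0]; Q=tostand(p,P)
    k=(Q[:,0]>.07)&(Q[:,0]<.13)&(Q[:,1]>-.1)&(Q[:,1]<.2)&(Q[:,2]>.15)&(Q[:,2]<.3)
    for a in np.arange(.0,.16,.02):
        q=Q[k&(abs(Q[:,1]-a)<.01)]
        w=P[k&(abs(Q[:,1]-a)<.01)]
        if len(q): print(n,a.round(2),[(int(z*1e3),(np.r_[q[(abs(q[:,2]-z)<.005)][:,0].min(),]*1e3).round(0)[0]) for z in np.arange(.2,.3,.01) if (abs(q[:,2]-z)<.005).sum()>1])
```

```text
[ 0.86 -1.11  0.44] [-12.8   2.3  29.3] [3.13239934 0.0045369  1.7820883 ]
scene 0.0 [(200, np.float64(114.0)), (210, np.float64(118.0)), (230, np.float64(106.0)), (240, np.float64(103.0)), (250, np.float64(107.0)), (260, np.float64(113.0)), (270, np.float64(115.0)), (280, np.float64(119.0))]
scene 0.02 [(200, np.float64(120.0)), (210, np.float64(120.0)), (220, np.float64(120.0)), (230, np.float64(116.0)), (240, np.float64(109.0)), (250, np.float64(121.0)), (260, np.float64(119.0)), (270, np.float64(122.0)), (280, np.float64(122.0))]
scene 0.04 [(200, np.float64(126.0)), (210, np.float64(124.0)), (220, np.float64(125.0)), (230, np.float64(125.0)), (240, np.float64(125.0)), (250, np.float64(125.0)), (260, np.float64(126.0)), (270, np.float64(125.0)), (280, np.float64(126.0))]
scene 0.06 [(200, np.float64(129.0)), (210, np.float64(129.0)), (220, np.float64(123.0)), (230, np.float64(124.0)), (240, np.float64(130.0)), (260, np.float64(129.0)), (270, np.float64(79.0)), (280, np.float64(71.0)), (290, np.float64(71.0))]
scene 0.08 [(210, np.float64(80.0)), (220, np.float64(80.0)), (230, np.
[... 1879 characters left out ...]
float64(77.0)), (290, np.float64(77.0))]
wrist 0.1 [(210, np.float64(81.0)), (220, np.float64(81.0)), (230, np.float64(81.0)), (240, np.float64(81.0)), (250, np.float64(80.0)), (260, np.float64(80.0)), (270, np.float64(77.0)), (280, np.float64(77.0)), (290, np.float64(77.0))]
wrist 0.12 [(210, np.float64(85.0)), (220, np.float64(85.0)), (230, np.float64(84.0)), (240, np.float64(85.0)), (250, np.float64(85.0)), (260, np.float64(84.0)), (270, np.float64(77.0)), (280, np.float64(70.0)), (290, np.float64(70.0))]
wrist 0.14 [(210, np.float64(89.0)), (220, np.float64(89.0)), (230, np.float64(79.0)), (240, np.float64(79.0)), (250, np.float64(88.0)), (260, np.float64(87.0)), (270, np.float64(88.0))]
```

The gripper body's rear end is resting on the open drawer front (top at about z 0.267). The carrier is still about 6 mm above its seat, captured between the hook's leg and lip. I'll unload the body, centre the carrier and ease the grip so it settles onto the rail.

Emit:
{"api": "arm_command", "payload": {
  "xyz": [
    [0,0,4],
    [0,0,1.5],
    [0.5,0,0],
    [0,0,0],
    [0,0,0]
  ],
  "spin": [0,0,0,0,0]
}}

```text
time: 9.5
tool_pos: [0.5068, -0.1068, 0.3816]
tool_rot: [3.141, 0.0, 1.782]
contact_force: [-3.3, -0.6, 8.5]
opening: 0.0138
grip_force: 25.0
```

Emit:
{"api": "arm_command", "payload": {
  "xyz": [
    [0,0,0],
    [0,0,0],
    [0,0,0],
    [0,0,0],
    [0,0,0]
  ],
  "spin": [0,0,0,0,0],
  "squeeze": 3
}}

```text
time: 10.0
tool_pos: [0.5068, -0.1068, 0.3816]
tool_rot: [3.141, 0.0, 1.782]
contact_force: [-3.4, 0.1, 8.5]
opening: 0.0137
grip_force: 3.0
```

```bash
python3 -c "from car import *; car(.089)"
```

```text
tool in stand [[-0.0017  0.0895  0.3816]] [-3.4  0.1  8.5]
scene 433 x [-0.02    0.0163] y [0.0438 0.1288] mid 0.0863 zmin 0.1016
top 14 x [-0.0158  0.0164] y [0.1087 0.1301] mid 0.1194 zmin 0.1072
```

Emit:
{"api": "arm_command", "payload": {
  "xyz": [
    [0,0,0],
    [0,0,0],
    [0,0,0],
    [0,0,0],
    [0,0,0],
    [0,0,0]
  ],
  "spin": [0,0,0,0,0,0],
  "jaw": -0.6
}}

```text
time: 10.7
tool_pos: [0.5068, -0.1068, 0.3817]
tool_rot: [3.141, 0.0, 1.782]
contact_force: [-2.9, 0.6, 9.2]
opening: 0.0182
grip_force: 0.0
```

```bash
python3 -c "from car import *; car(.089)"
```

```text
tool in stand [[-0.0016  0.0895  0.3817]] [-2.9  0.6  9.2]
scene 439 x [-0.0165  0.0201] y [0.0442 0.1291] mid 0.0866 zmin 0.094
top 14 x [-0.0055  0.0185] y [0.1071 0.13  ] mid 0.1186 zmin 0.103
```

The carrier hangs on the rail (underside at 94 mm). I'll open, rise, turn +90° and re-grip across its width.

Emit:
{"api": "arm_command", "payload": {
  "xyz": [
    [0,0,0],
    [0,0,0],
    [0,0,5],
    [0,0,20],
    [0,0,25],
    [0,0,10],
    [0,0,0]
  ],
  "spin": [0,0,0,0,0,0,0],
  "jaw": 0.3
}}

```text
time: 11.5
tool_pos: [0.5069, -0.1068, 0.4418]
tool_rot: [3.14, 0.001, 1.782]
contact_force: [0.0, 0.3, -0.8]
opening: 0.0594
grip_force: 0.0
```

Emit:
{"api": "arm_command", "payload": {
  "xyz": [
    [4,-2,0],
    [0,0,0],
    [0,0,0],
    [0,0,0],
    [0,0,0],
    [0,0,0],
    [0,0,0],
    [0,0,0],
    [0,0,0],
    [0,0,0],
    [0,0,0],
    [0,0,0],
    [0,0,0],
    [0,0,0]
  ],
  "spin": [5,8,8,8,8,8,8,8,8,8,8,4.8,0,0]
}}

```text
time: 12.9
tool_pos: [0.5106, -0.1087, 0.4401]
tool_rot: [3.14, -0.002, -2.937]
contact_force: [0.0, 0.4, 0.4]
opening: 0.0597
grip_force: 0.0
```

Run:
```python
from car import *
car(.087); print(observe()['tool_pos'],observe()['tool_rot'],observe()['qpos'].round(2))
s=load('scene'); P=cloud(s)[s['depth']>0]; p=np.array([.527,-.194,np.radians(12)]); Q=tostand(p,P)
for s in (cam('scene'),cam('wrist'),cam('top')):
    Q=tostand(p,cloud(s)[s['depth']>0]); q=Q[(abs(Q[:,0])<.03)&(abs(Q[:,1]-.087)<.04)&(Q[:,2]>.2)&(Q[:,2]<.238)]
    if len(q): print(len(q),np.percentile(q,[1,99],axis=0).round(4))
s=load('wrist');
```

```text
tool in stand [[0.0017 0.0869 0.4401]] [0.  0.4 0.4]
scene 440 x [-0.0161  0.0208] y [0.0438 0.1283] mid 0.086 zmin 0.0941
top 109 x [-0.0167  0.0026] y [0.0474 0.1297] mid 0.0885 zmin 0.0942
[ 0.51064008 -0.10867455  0.44062861] [ 3.14093320e+00 -9.15403052e-04 -2.93594080e+00] [-0.36  0.31  1.47  0.    1.36 -2.13]
127 [[-0.0095  0.0709  0.2009]
 [ 0.0043  0.101   0.2353]]
1221 [[-0.009   0.075   0.2011]
 [ 0.0043  0.1041  0.234 ]]
17 [[-0.0103  0.0775  0.2049]
 [ 0.0003  0.1023  0.2355]]
```

Emit:
{"api": "arm_command", "payload": {
  "xyz": [
    [-3,-0.6,-10],
    [0,1,-20],
    [0,0,-20],
    [0,0,-12],
    [0,0,-4],
    [0,0,0]
  ],
  "spin": [0,0,0,0,0,0]
}}

```text
time: 13.75
tool_pos: [0.5076, -0.1083, 0.3749]
tool_rot: [3.141, -0.001, -2.934]
contact_force: [-0.5, 0.4, 0.3]
opening: 0.0596
grip_force: 0.0
```

Emit:
{"api": "arm_command", "payload": {
  "xyz": [
    [0,0,0],
    [0,0,0],
    [0,0,0],
    [0,0,0],
    [0,0,0],
    [0,0,0]
  ],
  "spin": [0,0,0,0,0,0],
  "jaw": -0.22,
  "squeeze": 5
}}

```text
time: 14.35
tool_pos: [0.5077, -0.1083, 0.3753]
tool_rot: [-3.142, 0.0, -2.934]
contact_force: [-0.2, 1.0, 0.0]
opening: 0.0356
grip_force: 0.0
```

Emit:
{"api": "arm_command", "payload": {
  "xyz": [
    [0.8,-4,0],
    [1.2,-6,0],
    [2,-9.8,0],
    [2,-9.8,0],
    [2,-9.8,0],
    [2,-9.8,0],
    [2,-9.8,0],
    [2,-9.8,0],
    [0,0,0]
  ],
  "spin": [0,0,0,0,0,0,0,0,0]
}}

```text
time: 15.25
tool_pos: [0.5219, -0.1787, 0.3751]
tool_rot: [-3.141, -0.0, -2.935]
contact_force: [1.0, -0.2, 0.7]
opening: 0.0361
grip_force: 0.0
```

```bash
python3 -c "from car import *; car(.02)"
```

```text
tool in stand [[-0.0018  0.0161  0.3751]] [ 1.  -0.2  0.7]
scene 455 x [-0.0159  0.0205] y [-0.0271  0.0565] mid 0.0147 zmin 0.0944
top 38 x [-0.0173  0.0181] y [-0.0235  0.0556] mid 0.016 zmin 0.0898
```

Emit:
{"api": "arm_command", "payload": {
  "xyz": [
    [1,-5,0],
    [2,-9.8,0],
    [2,-9.8,0],
    [2,-9.8,0],
    [2,-9.8,0],
    [2,-9.8,0],
    [2,-9.8,0],
    [2,-9.8,0],
    [1.5,-7,0],
    [1,-4.4,0],
    [0,0,0],
    [0,0,0]
  ],
  "spin": [0,0,0,0,0,0,0,0,0,0,0,0]
}}

```text
time: 16.55
tool_pos: [0.5392, -0.2622, 0.3752]
tool_rot: [-3.141, -0.0, -2.934]
contact_force: [-0.5, -0.2, -0.9]
opening: 0.0355
grip_force: 0.0
```

```bash
cat > tk.py <<'E'
from car import *
def tk():
    "carrier vs tank from the runners' outer sides in each camera, same slab heights avoided: model fit"
    car(-.072)
    for n in ('scene','top'):
        c=load(n); P=cloud(c)[c['depth']>0]; p,k,m=fit(P,np.array([.527,-.194,.21,-.07])); print(n,p.round(4),np.degrees(p[2]).round(2),k)
        Q=tostand(p,P); q=Q[(abs(Q[:,0])<.025)&(abs(Q[:,1]+.072)<.06)&(Q[:,2]>.1)&(Q[:,2]<.14)]
        if len(q): print('  carrier in tank y', (np.percentile(q[:,1],[1,99])-p[3]).round(4),np.percentile(q[:,0],[1,99]).round(4))
E
python3 -c "from tk import *; tk()"
```

```text
tool in stand [[-0.0023 -0.0692  0.3752]] [-0.5 -0.2 -0.9]
scene 482 x [-0.0164  0.0201] y [-0.1122 -0.0285] mid -0.0703 zmin 0.0944
top 18 x [-0.0209  0.0015] y [-0.1277 -0.0894] mid -0.1086 zmin 0.0884
scene [ 0.5274 -0.1955  0.2063 -0.0706] 11.82 4208
  carrier in tank y [-0.0402  0.0436] [-0.0162  0.0204]
top [ 0.5255 -0.1874  0.2101 -0.074 ] 12.04 551
  carrier in tank y [-0.0439 -0.022 ] [-0.0171  0.0016]
```

The carrier is centred to within about 2 mm. I'll let go, rise, and move over in front of the handle to measure the handle and clip.

Emit:
{"api": "arm_command", "payload": {
  "xyz": [
    [0,0,0],
    [0,0,0],
    [0,0,0],
    [0,0,10],
    [0,0,25],
    [0,0,25],
    [0,0,10],
    [0,0,0]
  ],
  "spin": [0,0,0,0,0,0,0,0],
  "jaw": 0.3
}}

```text
time: 17.45
tool_pos: [0.5392, -0.2621, 0.4472]
tool_rot: [-3.139, 0.003, -2.934]
contact_force: [0.3, -0.2, 0.2]
opening: 0.0599
grip_force: 0.0
```

Emit:
{"api": "arm_command", "payload": {
  "xyz": [
    [-15,-3.2,0],
    [-25,-5.3,0],
    [-25,-5.3,0],
    [-20,-4.2,0],
    [-9,-2,0],
    [0,0,0],
    [0,0,0],
    [0,0,0]
  ],
  "spin": [0,0,0,0,0,0,0,0],
  "jaw": 1
}}

```text
time: 18.25
tool_pos: [0.4459, -0.2819, 0.4449]
tool_rot: [3.141, 0.0, -2.934]
contact_force: [0.6, -0.2, 0.4]
opening: 0.0921
grip_force: 0.0
```

Run:
```python
from tk import *
tk()
c=cam('wrist'); cv2.imwrite('pics/w3.png',cv2.resize(c['img'][:,:,::-1],(800,600)))
P=cloud(c)[c['depth']>0]; p=np.array([.527,-.194,np.radians(12)]); Q=tostand(p,P)
o=observe(); print(o['tool_pos'],o['tool_rot'])
T=Q-[-.032,-.0705,0]
q=T[(abs(T[:,0]+.066)<.02)&(abs(T[:,1])<.05)&(T[:,2]>.104)&(T[:,2]<.125)]; print('handle wrist tank-frame',len(q),np.percentile(q,[2,50,98],axis=0).round(4) if len(q) else '')
for n in('scene','top'):
    s=load(n); P=cloud(s)[s['depth']>0]; T=tostand(p,P)-[-.032,-.0705,0]
    q=T[(abs(T[:,0]+.066)<.02)&(abs(T[:,1])<.05)&(T[:,2]>.104)&(T[:,2]<.125)]; print(n,len(q),np.percentile(q,[2,50,98],axis=0).round(4) if len(q) else '')
```

```text
tool in stand [[-0.0976 -0.0692  0.4449]] [ 0.6 -0.2  0.4]
scene 235 x [-0.0155  0.0196] y [-0.1125 -0.0277] mid -0.0701 zmin 0.0942
top 107 x [-0.0168  0.0199] y [-0.0888 -0.0259] mid -0.0574 zmin 0.094
scene [ 0.5277 -0.1955  0.208  -0.0704] 11.92 3780
  carrier in tank y [-0.0406  0.0444] [-0.0158  0.0194]
top [ 0.5238 -0.1878  0.1956 -0.0769] 11.21 1224
  carrier in tank y [-0.0188  0.0441] [-0.014   0.0225]
[ 0.44573129 -0.28188792  0.4449736 ] [ 3.14119264e+00 -8.63429822e-05 -2.93343871e+00]
handle wrist tank-frame 551 [[-0.0707 -0.0297  0.1086]
 [-0.0672  0.003   0.1166]
 [-0.0622  0.0349  0.1188]]
scene 112 [[-0.0713 -0.0331  0.1072]
 [-0.0675 -0.0043  0.1152]
 [-0.0622  0.0302  0.1198]]
top 1 [[-0.0722 -0.0165  0.1154]
 [-0.0722 -0.0165  0.1154]
 [-0.0722 -0.0165  0.1154]]
```

View pics/w3.png

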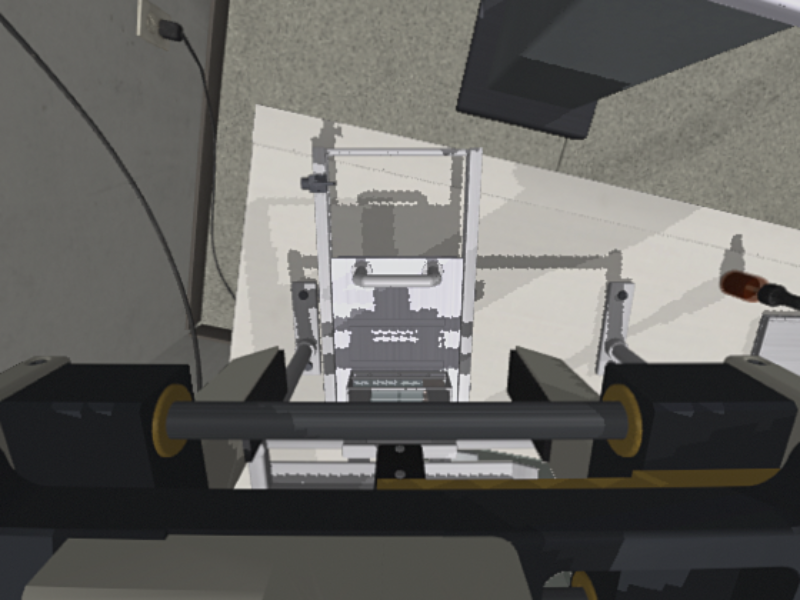

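In the wrist view the cover's front edge is at row 258, the handle bar is at (398,278) running from 357 to 440, and the clip is at (318,184) with its blade at about (332,184). I'll measure the blade-to-edge distance in the depth data.

Run:
```python
from tk import *
p=np.array([.5275,-.195,np.radians(11.95)])
for n in('wrist','scene','top'):
    c=load(n); X=cloud(c); Q=tostand(p,X.reshape(-1,3))-[-.032,-.0705,0]; ok=c['depth'].ravel()>0; I=c['img'].reshape(-1,3).mean(1)
    k=ok&(Q[:,0]<-.1)&(Q[:,0]>-.17)&(Q[:,1]>-.054)&(Q[:,1]<-.035)&(Q[:,2]>.06)&(Q[:,2]<.11); print(n,'blade',k.sum())
    for q,i in list(zip(Q[k],I[k]))[:25]: print('   ',(q*1e3).round(1),i.round())
    for y in (-.045,-.03,0,.03,.045):
        k=ok&(abs(Q[:,1]-y)<.004)&(Q[:,0]<-.06)&(Q[:,0]>-.1)&(Q[:,2]>.069)&(Q[:,2]<.085)
        if k.sum(): print(' edge y',y,k.sum(),(np.sort(Q[k][:,0])[:3]*1e3).round(1),(Q[k][:,2].mean()*1e3).round(1))
# wrist pixels around blade
c=load('wrist'); g=c['img'].mean(2).astype(int); print(g[122:137,212:242])
print(ray_z(c,[[233,129]],.087))
for xt in (-.127,-.147): 
    a=p[2]; w=lambda t: np.array([p[0]+np.cos(a)*(t[0]-.032)-np.sin(a)*(t[1]-.0705),p[1]+np.sin(a)*(t[0]-.032)+np.cos(a)*(t[1]-.0705),t[2]]); print(xt,proj(c,[w((xt,-.052,.077)),w((xt,-.052,.097))]).round(1).tolist())
print('edge',proj(c,[w((-.077,-.045,.077)),w((-.077,.045,.077))]).round(1).tolist())
```

```text
wrist blade 279
    [-164.4  -53.2   82.6] 112.0
    [-164.1  -53.    70.7] 109.0
    [-164.2  -52.2   68.1] 134.0
    [-164.2  -51.1   68. ] 139.0
    [-164.2  -49.8   68.9] 137.0
    [-164.2  -48.7   68.6] 135.0
    [-164.1  -47.4   69.8] 135.0
    [-164.2  -46.3   69.3] 147.0
    [-164.2  -45.2   68.8] 149.0
    [-164.3  -44.3   67.4] 149.0
    [-164.1  -42.9   69.2] 148.0
    [-164.2  -41.9   67.9] 148.0
    [-164.2  -40.7   67.9] 148.0
    [-164.1  -39.3   69.9] 147.0
    [-164.1  -38.2   70.2] 148.0
    [-164.1  -37.1   69.3] 148.0
    [-164.1  -35.9   69.6] 148.0
    [-162.3  -53.4   82.5] 114.0
    [-163.   -53.1   70. ] 119.0
    [-163.   -51.9   70.4] 167.0
    [-163.1  -51.1   68.2] 178.0
    [-162.9  -49.5   71.5] 179.0
    [-163.   -48.6   69.8] 178.0
    [-163.   -47.4   70. ] 177.0
    [-163.   -46.2   70.1] 176.0
 edge y -0.045 96 [-77.1 -77.  -76.9] 77.7
 edge y -0.03 54 [-77.2 -77.1 -77.1] 78.3
 edge y 0 73 [-77. -77. -77.] 77.5
 edge y 0.03 56 [-77.  -76.9 -76.8] 78.9
 edge y 0.045 102 [-77.2 -77.1 -77. ] 77.7
scene blade 21
    [-138.9  -48.5   95. ] 77.0
    [-13
[... 2808 characters left out ...]
 126 125 130 197 208 205 204 203 204 202]
 [192 194 195 196 145  91  76  80  80  79  58  53  76  81  82  87  75 121
  138 129 125 125 123 147 199 205 203 203 203 203]
 [208 209 211 210 158 103  89  84  87  87  80  80  88  87  87  93  98 182
  153 130 127 127 122 128 200 207 205 203 203 203]
 [205 206 206 208 198 194 193 171 174 172 172 173 185 173 171 187 135 137
  118 124 127 127 123 127 201 207 205 204 203 203]
 [204 205 205 205 207 208 209 181 183 184 194 198 200 184 184 203 150 118
  105 123 127 126 124 129 202 208 205 203 203 203]]
[[ 0.38658438 -0.34392517  0.087     ]]
-0.127 [[229.4, 137.5], [226.6, 138.4]]
-0.147 [[228.6, 119.5], [225.7, 119.2]]
edge [[237.1, 180.2], [312.0, 180.2]]
```

The blade is at tank x of about −137.5 mm and the edge at −77 mm, so the pull is about 60.5 mm. Next I descend over the handle and grip its two ends, staying above the clip blade.

Emit:
{"api": "arm_command", "payload": {
  "xyz": [
    [-1,-0.5,-20],
    [0,-0.5,-35],
    [0,0,-40],
    [0,0,-35],
    [0,0,-22],
    [0,0,-11],
    [0,0,-4],
    [0,0,0],
    [0,0,0]
  ],
  "spin": [0,0,0,0,0,0,0,0,0]
}}

```text
time: 19.3
tool_pos: [0.4446, -0.2833, 0.2794]
tool_rot: [-3.14, 0.001, -2.934]
contact_force: [0.3, 0.5, -0.6]
opening: 0.0917
grip_force: 0.0
```

Emit:
{"api": "arm_command", "payload": {
  "xyz": [
    [0,0,0],
    [0,0,0],
    [0,0,0],
    [0,0,0],
    [0,0,0],
    [0,0,0],
    [0,0,0],
    [0,0,0],
    [0,0,0],
    [0,0,0]
  ],
  "spin": [0,0,0,0,0,0,0,0,0,0],
  "jaw": -1,
  "squeeze": 30
}}

```text
time: 20.3
tool_pos: [0.4441, -0.2825, 0.2785]
tool_rot: [3.14, 0.0, -2.934]
contact_force: [-1.0, 5.3, 5.7]
opening: 0.0682
grip_force: 30.0
```

Emit:
{"api": "arm_command", "payload": {
  "xyz": [
    [-3,-0.6,0],
    [-6,-1.3,0],
    [-8,-1.7,0],
    [-8,-1.7,0],
    [-8,-1.7,0],
    [-8,-1.7,0],
    [-7,-1.5,0],
    [-5,-1.1,0],
    [-3,-0.6,0],
    [-2,-0.4,0],
    [0,0,0],
    [0,0,0],
    [0,0,0]
  ],
  "spin": [0,0,0,0,0,0,0,0,0,0,0,0,0],
  "squeeze": 40
}}

```text
time: 21.6
tool_pos: [0.3867, -0.2946, 0.2785]
tool_rot: [3.14, 0.002, -2.935]
contact_force: [4.3, 7.0, 4.9]
opening: 0.0683
grip_force: 40.0
```

```bash
cat > ed.py <<'E'
from tk import *
p=np.array([.5275,-.195,np.radians(11.95)])
for n in('wrist','scene'):
    c=cam(n); Q=tostand(p,cloud(c).reshape(-1,3))-[-.032,-.0705,0]; ok=c['depth'].ravel()>0
    for y in (-.04,-.02,0,.02,.04):
        k=ok&(abs(Q[:,1]-y)<.004)&(Q[:,0]<-.11)&(Q[:,0]>-.155)&(Q[:,2]>.070)&(Q[:,2]<.085)
        if k.sum()>3: print(n,'edge y',y,k.sum(),(np.sort(Q[k][:,0])[:4]*1e3).round(1))
    k=ok&(Q[:,0]<-.12)&(Q[:,0]>-.152)&(Q[:,1]>-.056)&(Q[:,1]<-.046)&(Q[:,2]>.086)&(Q[:,2]<.1)
    if k.sum(): print(n,'blade',k.sum(),(np.percentile(Q[k],[5,50,95],axis=0)*1e3).round(1).tolist())
    k=ok&(abs(Q[:,0]+.127)<.015)&(abs(Q[:,1])<.02)&(Q[:,2]>.104)&(Q[:,2]<.125)
    if k.sum(): print(n,'handle x',(np.percentile(Q[k][:,0],[5,50,95])*1e3).round(1))
car(-.0705)
E
python3 ed.py
python3 - <<'E'
from h import *
c=load('wrist'); cv2.imwrite('pics/w4.png',cv2.resize(c['img'][:,:,::-1],(800,600)))
E
```

```text
wrist edge y -0.04 205 [-135.6 -135.5 -135.5 -135.4]
wrist edge y -0.02 421 [-135.6 -135.5 -135.4 -135.4]
wrist edge y 0 418 [-135.5 -135.5 -135.4 -135.4]
wrist edge y 0.02 417 [-135.4 -135.4 -135.3 -135.3]
wrist edge y 0.04 248 [-135.5 -135.5 -135.5 -135.4]
wrist blade 233 [[-143.8, -55.7, 86.4], [-138.7, -52.4, 91.8], [-134.8, -46.9, 98.1]]
wrist handle x [-129.  -126.3 -121. ]
scene edge y -0.04 25 [-136.  -135.9 -135.1 -135. ]
scene edge y -0.02 16 [-136.6 -135.3 -135.  -134.8]
scene edge y 0 24 [-136.4 -135.3 -134.6 -134.4]
scene edge y 0.02 28 [-135.7 -135.  -134.9 -133.9]
scene edge y 0.04 16 [-137.  -136.5 -135.2 -134.4]
scene blade 7 [[-140.5, -55.2, 90.6], [-139.0, -52.4, 95.3], [-138.1, -48.3, 99.5]]
scene handle x [-121.1 -120.7 -119.2]
tool in stand [[-0.1581 -0.0692  0.2785]] [5.3 7.4 4.6]
scene 481 x [-0.0158  0.0201] y [-0.1123 -0.0285] mid -0.0704 zmin 0.094
top 151 x [-0.0172  0.0196] y [-0.1105 -0.0252] mid -0.0678 zmin 0.0894
```

View pics/w4.png

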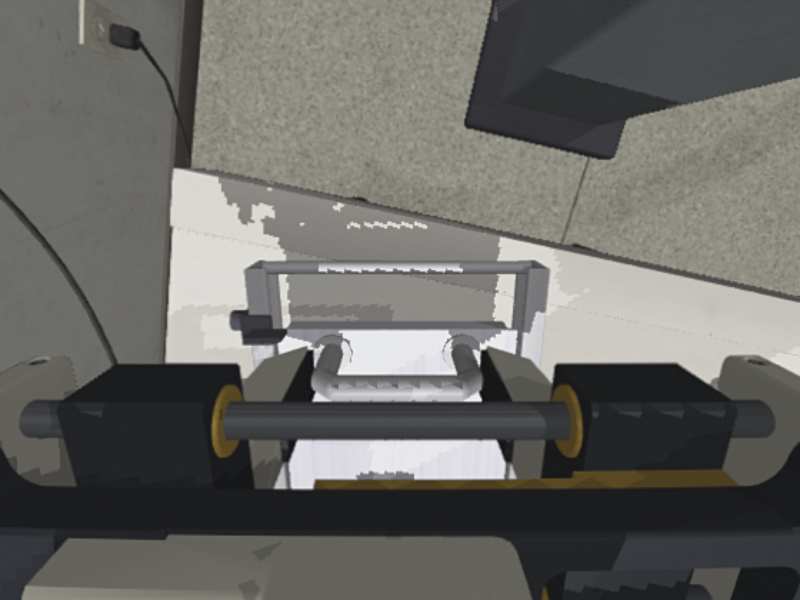

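The wrist view shows the handle gripped by its ends and the cover pulled out to just short of the blade (edge at row 328). The edge is at −135.5 mm against a blade at about −138 mm, so I'll pull 2.5 mm more.

Emit:
{"api": "arm_command", "payload": {
  "xyz": [
    [-1.2,-0.3,0],
    [-1.2,-0.3,0],
    [0,0,0],
    [0,0,0],
    [0,0,0],
    [0,0,0],
    [0,0,0]
  ],
  "spin": [0,0,0,0,0,0,0]
}}

```text
time: 22.5
tool_pos: [0.3844, -0.2951, 0.2785]
tool_rot: [3.14, 0.002, -2.935]
contact_force: [4.9, 8.5, 4.2]
opening: 0.0683
grip_force: 40.0
```

```bash
python3 ed.py | grep -v "y 0\|-0.02"
python3 - <<'E'
from tk import *
p=np.array([.5275,-.195,np.radians(11.95)]); c=load('wrist'); Q=tostand(p,cloud(c).reshape(-1,3))-[-.032,-.0705,0]
for y in (-56,-54,-52,-50,-48):
    k=(abs(Q[:,1]*1e3-y)<1)&(Q[:,2]>.092)&(Q[:,2]<.101)&(Q[:,0]<-.125)&(Q[:,0]>-.155)
    if k.sum(): print(y,k.sum(),(np.percentile(Q[k],[0,50,100],axis=0)*1e3).round(1).tolist())
E
```

```text
wrist edge y -0.04 200 [-137.9 -137.9 -137.8 -137.8]
wrist blade 237 [[-143.7, -55.7, 86.3], [-138.7, -52.3, 91.8], [-136.9, -46.8, 98.5]]
wrist handle x [-131.5 -128.8 -123.4]
scene edge y -0.04 25 [-137.4 -136.9 -136.5 -136.4]
scene blade 7 [[-139.5, -55.4, 88.3], [-138.5, -51.6, 94.0], [-138.1, -48.2, 98.3]]
scene handle x [-133.2 -124.3 -122.7]
tool in stand [[-0.1605 -0.0692  0.2784]] [4.3 8.1 5. ]
-56 22 [[-139.3, -57.0, 92.1], [-138.6, -56.1, 96.9], [-136.5, -55.0, 98.5]]
-54 24 [[-139.1, -54.8, 92.3], [-138.5, -54.0, 97.0], [-137.0, -53.1, 98.9]]
-52 25 [[-139.0, -52.9, 92.3], [-138.4, -52.1, 96.9], [-136.7, -51.0, 98.8]]
-50 21 [[-139.3, -50.6, 93.2], [-138.6, -49.8, 97.1], [-137.0, -49.1, 99.0]]
-48 21 [[-138.9, -48.9, 92.7], [-138.6, -48.0, 96.9], [-136.8, -47.2, 98.8]]
```

```bash
python3 -c "
from cell import *
print(hand_in())"
```

```text
the job is handed in; nothing more can be done
None
```

I handed the job in with the carrier hanging on its own within about 2 mm of the tank's middle, and the gripper holding the cover open with its edge level with the blade (both at about −138 mm). The verdict wasn't shown. On the way the gripper body rested on the open drawer front with about 30 N (limit 40 N), so the carrier dropped the last 6 mm onto the rail instead of being lowered.

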